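# Cull the bowed sign blank on the granite plate

## Robot

A 6-joint arm with a two-finger parallel gripper is mounted at the origin on the work surface. World frame = base frame: x ahead of the robot, y to its left, z up, the work surface at z = 0. Lengths are in m, angles in degrees, forces in N, time in s.
With the tool pointing down it reaches from about 0.4 to 0.825 m from the base axis. Payload 7 kg.
Tool frame: the origin (TCP) lies midway between the tips of the shut fingers; the grasp point (between the pads) lies 19 mm behind it; z points along the fingers, x is the direction in which the jaws open and shut, and the axes are right-handed (so a half turn about z gives the same grasp; the last joint's range is limited). The gripper opens to 88 mm and grips with 3 to 60 N. Pads are 19 mm wide; open, the fingers measure 130 mm over their backs; the gripper's body (78 mm by 193 mm) begins 47 mm behind the grasp point.
Start: joints at [-54.368, 20.546, 0.682, 0, -70.136, -16.507], TCP at [0.221, -0.638, 0.227] pointing down, gripper open.
Joint ranges: [-176.03, 176.03], [-82.01, 121.73], [-58.28, 71.71], [-173.87, 95.51], [-174.79, -0.11], [-173.66, 173.66]. Speed limits (degrees/s): [136.94, 136.94, 172.46, 180, 180, 180].

## Interface

Orientations are given as [roll, pitch, yaw] about the fixed x, y, z axes, in that order (R = Rz(yaw) Ry(pitch) Rx(roll)).
In Python, from plant import * gives the robot as it stands. The module is installed in compiled form; this text tells all that it offers.
- The arm moves only by the shell command python3 -m pendant 'ROWS' [OPENING]. ROWS is JSON, a list that holds one entry, the list of rows, each a list of 6 numbers: the shift along the world's x, y, z in mm, then the turn, a rotation vector about the world's x, y, z in degrees. A call has 1 to 10 rows; each row is the pose to reach, as a shift and turn from the pose commanded when the call began; what a row does not reach only later rows make up. A row lasts 1/8 s, in which the tool goes at most 62.5 mm and 10.7 degrees, less where a joint would pass 70% of its speed; a pose out of reach is approached as far as the arm can. A call with a gripper value outside its range is refused whole. OPENING is the closure, from -1 (fully open) to 1 (shut), set as the call begins (- or left out, the last holds). The fingers move at their own pace and stop on an object; the grip force is fixed at half the most. Time passes only in rows, so rows that repeat a pose let the fingers close. It gives the time, the measured TCP pose, the force and the opening at its end, in the units of the state.
- get_obs(): the state, without advancing time (a new reading comes with each control period).
- snapshot(name): name is "scene" or "top"; returns a dict with "pixels" (420x560x3 uint8, red, green, blue), "depth" (420x560 float32, m along the optical axis (not along the pixel's ray), 0 where there is no reading), "fx", "fy", "cx", "cy" (pixels), "pose" (4x4, takes a point from camera to world coordinates). Camera axes: x right, y down, z forward; pixel columns grow to the right and rows downward; lengths in m; the calibration is good to about 2 mm. A picture is of the moment at which its call begins.
- close_job(): hands the job in, once; it reports no verdict.
The state is a dict: "clock": time; "joint_pos": joint angles; "qvel": joint speeds; "tau": joint torques, N m; "tool_pos": TCP position; "orientation": TCP orientation; "force": force on the tool from outside, world axes, zero at the start; "moment": the same for the moment, N m; "opening": finger opening in m.
Only numpy, scipy, OpenCV 4.12 (cv2) and the standard library are available. Lean on these libraries where they do the work, as an engineer would, in place of code of your own. Each camera call takes 0.05 s, during which the arm holds its last target. There are 200 camera calls.

## Task

Before these three sign blanks go to the flatbed printer, find the one that is bowed: press lightly on an end of each with the fingertips until you find the one that rocks, and hold it tipped for a moment to be sure. Pick that blank up off the stone and lay it flat in the grey reject tray, set down rather than dropped; leave the flat blanks where they lie and do not disturb the other things on the bench.

Things in the scene. Friction and masses are not known exactly. Their poses are not given: they have to be found in the camera images.
- stone: black granite surface plate, 300 (x) x 450 (y) x 85 mm high with its feet, fixed on the bench; the origin is the centre of its underside on the bench, z up; its flat top is 85 mm above the origin. A blank must never be pressed on it with more than 25 N, which marks the acrylic
- blank_1_mid (a point): One of three look-alike opal-white acrylic door-sign blanks, 210 x 64 x 8 mm, 0.13 kg, side by side on the stone, at least 40 mm clear between them at mid-length. The point is its centre, half-way up (4 mm above the stone); x along its length, y across, z up. Two of the three are flat and one, not told which, is bowed.
- blank_2_mid (a point): As blank_1. Whichever blank is bowed is curved along its length like a shallow rocker, belly down: it lies level on its middle 60 mm, both ends 3 to 4 mm clear of the stone; all three centres are equally high.
- blank_3_mid (a point): As blank_1. Pressed down 90 to 95 mm from its centre along its length, at mid-width, the bowed blank gives way under 1 to 5 N: that end sinks 2 to 3 mm, the other rises up to 10 mm (a tip of 0.03 to 0.06 rad), and it falls back level when let go. A flat blank gives less than 0.2 mm and does not tip.
- tray: open grey plastic reject tray, fixed, 270 (x, long side) x 180 (y) x 30 mm high outside, walls and floor 4 mm thick; the origin is the centre of its underside on the bench
- tape: bystander: roll of masking paper tape lying flat, 110 mm across, 48 mm high; origin at the centre of its underside
- cleaner: bystander: white cleaner bottle standing, 68 mm across, 190 mm high; origin at the centre of its underside
- squeegee: bystander: flat blue squeegee with felt edge lying on the bench, 80 x 100 x 9 mm; origin at the centre of its underside
Not all that is in view belongs to the job. Leave any brown look-alike of the part that bears blank_3_mid alone.

How it is judged (in metres and radians):
On the way, in this order (a step that is already met when the one before it is completed fails the run):
1. the bowed blank, lying on the stone, is held tipped (over 0.025 rad) by pressing with the fingers (over 0.5 N) (((angle between blank_1_mid's own z axis and vertical above 0.025 rad and contact force between the fingers and blank_1 above 0.5 N and contact force between blank_1 and stone above 0.5 N and z of blank_1_mid in the frame of stone below 0.097 m) or (angle between blank_2_mid's own z axis and vertical above 0.025 rad and contact force between the fingers and blank_2 above 0.5 N and contact force between blank_2 and stone above 0.5 N and z of blank_2_mid in the frame of stone below 0.097 m) or (angle between blank_3_mid's own z axis and vertical above 0.025 rad and contact force between the fingers and blank_3 above 0.5 N and contact force between blank_3 and stone above 0.5 N and z of blank_3_mid in the frame of stone below 0.097 m))), for 0.3 s.
2. a blank is picked up clear of the stone (((z of blank_1_mid in the frame of stone above 0.11 m and contact force between the fingers and blank_1 above 0.5 N) or (z of blank_2_mid in the frame of stone above 0.11 m and contact force between the fingers and blank_2 above 0.5 N) or (z of blank_3_mid in the frame of stone above 0.11 m and contact force between the fingers and blank_3 above 0.5 N))), for 0.1 s.
3. it is lowered into the tray while still held (((x of blank_1_mid in the frame of tray between -0.06 and 0.06 m and y of blank_1_mid in the frame of tray between -0.08 and 0.08 m and z of blank_1_mid in the frame of tray below 0.022 m and contact force between the fingers and blank_1 above 0.5 N) or (x of blank_2_mid in the frame of tray between -0.06 and 0.06 m and y of blank_2_mid in the frame of tray between -0.08 and 0.08 m and z of blank_2_mid in the frame of tray below 0.022 m and contact force between the fingers and blank_2 above 0.5 N) or (x of blank_3_mid in the frame of tray between -0.06 and 0.06 m and y of blank_3_mid in the frame of tray between -0.08 and 0.08 m and z of blank_3_mid in the frame of tray below 0.022 m and contact force between the fingers and blank_3 above 0.5 N))), for 0.05 s.
At the end, for the whole second after the job is handed in: the bowed blank (its centre over 2 mm below the line through its ends) lies released, at rest and flat on the tray's floor, its centre within 60 mm along and 80 mm across of the tray's; the flat blanks lie level and still on the stone within 20 mm of their starts; bystanders undisturbed (((z of blank_1_mid in the frame of blank_1 below 0.002 m and x of blank_1_mid in the frame of tray between -0.06 and 0.06 m and y of blank_1_mid in the frame of tray between -0.08 and 0.08 m and z of blank_1_mid in the frame of tray below 0.013 m and angle between blank_1_mid's own z axis and vertical below 0.09 rad and contact force between the fingers and blank_1 below 0.1 N and distance of each of blank_2_mid, blank_3_mid from where it was at the start of the episode below 0.02 m and angle between each of blank_2_mid, blank_3_mid's own z axis and vertical below 0.03 rad) or (z of blank_2_mid in the frame of blank_2 below 0.002 m and x of blank_2_mid in the frame of tray between -0.06 and 0.06 m and y of blank_2_mid in the frame of tray between -0.08 and 0.08 m and z of blank_2_mid in the frame of tray below 0.013 m and angle between blank_2_mid's own z axis and vertical below 0.09 rad and contact force between the fingers and blank_2 below 0.1 N and distance of each of blank_1_mid, blank_3_mid from where it was at the start of the episode below 0.02 m and angle between each of blank_1_mid, blank_3_mid's own z axis and vertical below 0.03 rad) or (z of blank_3_mid in the frame of blank_3 below 0.002 m and x of blank_3_mid in the frame of tray between -0.06 and 0.06 m and y of blank_3_mid in the frame of tray between -0.08 and 0.08 m and z of blank_3_mid in the frame of tray below 0.013 m and angle between blank_3_mid's own z axis and vertical below 0.09 rad and contact force between the fingers and blank_3 below 0.1 N and distance of each of blank_1_mid, blank_2_mid from where it was at the start of the episode below 0.02 m and angle between each of blank_1_mid, blank_2_mid's own z axis and vertical below 0.03 rad)) and linear speed of each of blank_1, blank_2, blank_3 below 0.02 m/s); the robot touches nothing.
It fails at once if a blank pressed on the stone with more than 25 N (contact force between any of blank_1, blank_2, blank_3 and stone above 25 N).
It fails at once if a flat blank moved over 20 mm ((distance of blank_1_mid from where it was at the start of the episode above 0.02 m and not (z of blank_1_mid in the frame of blank_1 below 0.002 m)) or (distance of blank_2_mid from where it was at the start of the episode above 0.02 m and not (z of blank_2_mid in the frame of blank_2 below 0.002 m)) or (distance of blank_3_mid from where it was at the start of the episode above 0.02 m and not (z of blank_3_mid in the frame of blank_3 below 0.002 m))).
It fails at once if the tape, cleaner bottle or squeegee moved over 20 mm (distance of any of tape, cleaner, squeegee from where it was at the start of the episode above 0.02 m).
It also fails if it takes over 64 s, if anything falls off the work surface, if the arm or the gripper's body presses on something with over 40 N, if the wrist force passes 120 N, or if a joint passes its speed limit or range.

## Working session

There is one attempt and no reset: what is moved stays moved. The work goes in short steps, Python scripts to look and compute and a shell command to move; the robot and the scene stay as the last step left them, time stands still between calls to the robot, and variables do not carry over. Pictures are saved under pics/ and viewed, about 8 in all and at most 12, crops included, and the job is handed in when it is done.

```bash
mkdir -p pics; cat > h.py <<'E'
from plant import *
import numpy as np, cv2
def snap(n,f):
    s=snapshot(n); cv2.imwrite('pics/'+f,cv2.cvtColor(s['pixels'],cv2.COLOR_RGB2BGR)); np.savez('pics/'+f+'.npz',**s); return s
def cloud(s):
    d=s['depth'];v,u=np.mgrid[:d.shape[0],:d.shape[1]]
    P=np.stack([(u-s['cx'])*d/s['fx'],(v-s['cy'])*d/s['fy'],d],-1)
    return P@s['pose'][:3,:3].T+s['pose'][:3,3]
E
python3 -c "
from h import *
print(get_obs())
s=snap('top','t0.png');print(s['pose'],s['fx']);s=snap('scene','s0.png');print(s['pose'],s['fx'])"
```

```text
{'clock': 0.0, 'joint_pos': array([-5.43675664e+01,  2.05920205e+01,  6.35491496e-01, -2.11937535e-02,
       -7.01337984e+01, -1.65069683e+01]), 'qvel': array([-0.08439365,  0.00390154,  0.01279439, -0.13628874, -0.01382156,
       -0.0450914 ]), 'tau': array([-3.76070716e-05, -5.82720244e+01,  2.93048662e+01,  6.99722528e+00,
        6.72475944e-03, -1.51710210e-04]), 'tool_pos': array([ 0.22099198, -0.63730708,  0.22562573]), 'orientation': array([-1.79993435e+02, -9.22659512e-02,  1.09118242e+02]), 'force': array([ 0.30896024, -0.58991683,  0.57695419]), 'moment': array([0.07238117, 0.00116101, 0.02842454]), 'opening': 0.08785072109143635}
[[-0.01097283 -0.98781559  0.15524159  0.17908051]
 [-0.99991896  0.00983735 -0.00808065  0.03731193]
 [ 0.00645502 -0.15531768 -0.98784348  1.62595677]
 [ 0.          0.          0.          1.        ]] 511.4268636383231
[[-0.04040246  0.78244189 -0.62141156  1.05477585]
 [ 0.99904061  0.02111673 -0.03836602  0.08530514]
 [-0.016897   -0.62236546 -0.78254439  0.8350048 ]
 [ 0.          0.          0.          1.        ]] 422.30514834348446
```

View pics/t0.png

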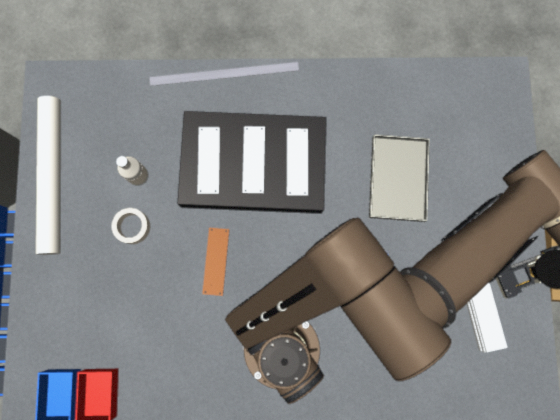

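View pics/s0.png

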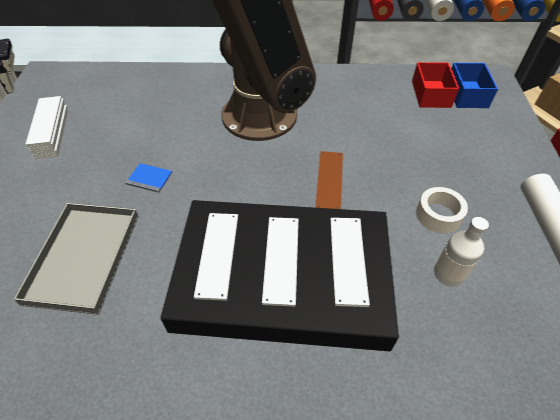

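Top view: the blanks are at px (208,160), (254,160) and (298,162), the tray at (400,178), the tape at (129,225) and the bottle at (128,168). In the scene view the squeegee is at (150,177). The brown strip at (216,262) in the top view is the decoy.

```bash
cat > m.py <<'E'
from h import *
for n in ('t0','s0'):
    s=np.load(f'pics/{n}.png.npz'); P=cloud(s); p=s['pixels'].astype(int)
    m=((p.min(-1)>150)&(P[...,2]>.07)&(P[...,2]<.11)).astype(np.uint8)
    k,l,st,c=cv2.connectedComponentsWithStats(m)
    for i in range(1,k):
        if st[i,4]<400: continue
        Q=P[l==i]; r=cv2.minAreaRect((Q[:,:2]*1000).astype(np.float32))
        x=Q[:,0]-Q[:,0].mean(); f=np.polyfit(x,Q[:,2]*1000,2)
        print(n,st[i,:5],'rect',r,'z',np.median(Q[:,2]),'quad sag@105mm',f[0]*.105**2,'slope',f[1])
    if n=='t0': box=(366,132,434,224)
    else: box=(10,195,140,315)
    Q=P[box[1]:box[3],box[0]:box[2]].reshape(-1,3); c=p[box[1]:box[3],box[0]:box[2]].reshape(-1,3)
    Q=Q[(Q[:,2]>.018)&(Q[:,2]<.045)]
    print(n,'tray',cv2.minAreaRect((Q[:,:2]*1000).astype(np.float32)),np.percentile(Q,[1,99],axis=0))
E
python3 m.py
```

```text
t0 [ 197  127   23   67 1460] rect ((577.6962890625, 220.449462890625), (68.4788589477539, 215.11517333984375), 89.56481170654297) z 0.09407927367470792 quad sag@105mm 1.7344706901278162 slope -7.021111052645486
t0 [ 242  126   23   67 1453] rect ((580.0991821289062, 81.70296478271484), (67.49771881103516, 215.05941772460938), 88.53352355957031) z 0.0933121525398144 quad sag@105mm -0.5637878264558528 slope -3.702765592610261
t0 [ 286  128   22   68 1417] rect ((570.5596923828125, -52.97578430175781), (64.2569808959961, 218.03646850585938), 88.29676055908203) z 0.09347033846122255 quad sag@105mm -0.7560885366953682 slope -4.304358567774072
t0 tray ((530.3727416992188, -385.7351379394531), (182.44102478027344, 272.1239013671875), 85.3515625) [[ 0.39040222 -0.48468482  0.01818787]
 [ 0.66952452 -0.28633665  0.03901536]]
s0 [ 194  213   44   86 2649] rect ((569.1405639648438, -56.73951721191406), (64.97412872314453, 219.30079650878906), 89.11812591552734) z 0.09232993124964639 quad sag@105mm -0.24444337665993357 slope 2.174344907405125
s0 [ 262  217   37   88 2733] rect ((577.4371337890625, 78.62791442871094), (65.89030456542969, 217.94183349609375), 88.42802429199219) z 0.09213802231756707 quad sag@105mm -0.04085117405866367 slope 2.0719907123427856
s0 [ 331  218   39   87 2749] rect ((576.1289672851562, 218.211181640625), (67.91107940673828, 216.4081268310547), 89.53315734863281) z 0.09289873827905815 quad sag@105mm 3.3531138065927126 slope 5.485333280642339
s0 tray ((535.0889892578125, -388.42724609375), (183.89173889160156, 272.3740234375), 85.25444793701172) [[ 0.39663764 -0.48627411  0.01818131]
 [ 0.67605254 -0.28881266  0.03236551]]
```

The depth fits suggest the blank at y≈0.22 is the bowed one (sag of 2–3 mm). I'll press that one first.

```bash
python3 -m pendant '[[[38,42,0,0,0,-3],[76,85,0,0,0,-6],[114,128,0,0,0,-9],[152,170,0,0,0,-12],[190,213,0,0,0,-15],[228,256,0,0,0,-18],[264,298,0,0,0,-19],[300,340,0,0,0,-19]]]' 1
python3 -m pendant '[[[-4,58,-10],[0,0,0]]]' >/dev/null 2>&1 | head -c 0
python3 -m pendant '[[[-4,57,0,0,0,0],[-8,115,0,0,0,0],[-12,172,0,0,0,0],[-16,230,0,0,0,0],[-20,287,0,0,0,0],[-24,345,0,0,0,0],[-28,402,0,0,0,0],[-32,460,0,0,0,0],[-36,517,0,0,0,0],[-36,517,0,0,0,0]]]'
python3 -c "
from h import *
print(get_obs()); snap('scene','s1.png');snap('top','t1.png')"
```

```text
clock: 1.1
tool_pos: [0.5219, -0.296, 0.2263]
orientation: [-180.0, -0.0, 90.1]
force: [1.2, -1.2, 0.5]
opening: 0.013
clock: 2.35
tool_pos: [0.4846, 0.2225, 0.2259]
orientation: [-180.0, 0.0, 90.3]
force: [0.8, 0.2, -0.9]
opening: 0.0004
{'clock': 2.35, 'joint_pos': array([ 4.57324964e+01,  7.22674876e+00, -1.71884121e+01, -1.25723931e-02,
       -6.56249975e+01, -1.35377701e+02]), 'qvel': array([-3.04117109, -1.23463606, -1.80974392,  0.02752228, -0.75839392,
        2.3848767 ]), 'tau': array([  1.44420605, -38.05616498,  29.12084341,   6.70986012,
         0.10285176,  -0.58414416]), 'tool_pos': array([0.48457854, 0.22245665, 0.22591479]), 'orientation': array([-1.79963643e+02,  2.05417144e-02,  9.03496096e+01]), 'force': array([ 0.7862316 ,  0.15732703, -0.92202412]), 'moment': array([-0.16209503,  0.01460713,  0.04107304]), 'opening': 0.00038329305464886317}
```

```bash
python3 -m pendant '[[[0,-1,-40,0,0,0],[0,-1,-80,0,0,0],[0,-1,-110,0,0,0],[0,-1,-122,0,0,0],[0,-1,-122,0,0,0],[0,-1,-122,0,0,0],[0,-1,-122,0,0,0]]]'
python3 -m pendant '[[[0,0,-2,0,0,0],[0,0,-4,0,0,0],[0,0,-6,0,0,0],[0,0,-7,0,0,0],[0,0,-7,0,0,0],[0,0,-7,0,0,0]]]'
python3 -c "
from h import *
snap('scene','s2.png')"
```

```text
clock: 3.32
tool_pos: [0.4857, 0.2187, 0.1057]
orientation: [179.9, -0.1, 90.1]
force: [-0.1, 0.4, 0.1]
opening: 0.0006
clock: 4.08
tool_pos: [0.4852, 0.2183, 0.0976]
orientation: [180.0, -0.0, 90.1]
force: [-0.4, -0.1, -0.7]
opening: 0.0004
```

View pics/s2.png

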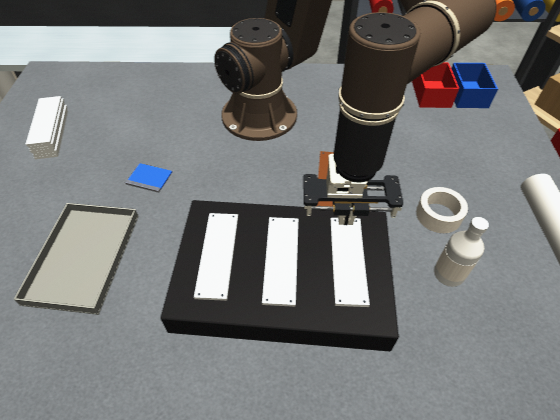

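The fingers are centred over the near end of the right-hand blank, around px (347,218). I'll step down 1 mm at a time.

```bash
python3 -m pendant '[[[0,0,-1,0,0,0],[0,0,-1,0,0,0],[0,0,-1,0,0,0]]]'
python3 -m pendant '[[[0,0,-1,0,0,0],[0,0,-1,0,0,0],[0,0,-1,0,0,0]]]'
python3 -m pendant '[[[0,0,-1,0,0,0],[0,0,-1,0,0,0],[0,0,-1,0,0,0]]]'
python3 -c "
from h import *
snap('scene','s3.png')"
cat > q.py <<'E'
from h import *
import sys
a=[cloud(np.load(f'pics/{n}.png.npz')) for n in sys.argv[1:3]]
x0,x1,y0,y1=map(float,sys.argv[3:])
m=(a[0][...,0]>x0)&(a[0][...,0]<x1)&(a[0][...,1]>y0)&(a[0][...,1]<y1)&(a[0][...,2]>.088)
d=(a[1]-a[0])[...,2][m]*1000
print('dz mm',np.median(d),d.mean(),m.sum())
E
python3 q.py s2 s3 .65 .68 .19 .25; python3 q.py s2 s3 .65 .68 .05 .11
```

```text
clock: 4.5
tool_pos: [0.4852, 0.2183, 0.0966]
orientation: [180.0, -0.0, 90.1]
force: [-0.5, -0.4, 1.3]
opening: 0.0004
clock: 4.88
tool_pos: [0.4851, 0.2182, 0.0955]
orientation: [-180.0, 0.0, 90.1]
force: [-0.1, 0.2, 0.1]
opening: 0.0005
clock: 5.25
tool_pos: [0.4851, 0.2183, 0.0946]
orientation: [-180.0, 0.0, 90.1]
force: [0.1, 0.6, 0.2]
opening: 0.0005
dz mm 3.7598927910608704 9.26441217507784 402
dz mm 0.13141198516974928 1.939120773743999 405
```

```bash
python3 -m pendant '[[[0,0,-1,0,0,0],[0,0,-1,0,0,0],[0,0,-1,0,0,0],[0,0,-1,0,0,0]]]'
python3 -c "
from h import *
snap('scene','s4.png');print(get_obs()['force'])"
python3 q.py s2 s4 .65 .68 .19 .25
python3 -m pendant '[[[0,0,-0.7,0,0,0],[0,0,-0.7,0,0,0],[0,0,-0.7,0,0,0],[0,0,-0.7,0,0,0]]]'
python3 -c "
from h import *
snap('scene','s5.png');print(get_obs()['force'])"
python3 q.py s2 s5 .65 .68 .19 .25;python3 q.py s2 s5 .65 .68 .05 .11
```

```text
clock: 5.8
tool_pos: [0.4851, 0.2183, 0.0936]
orientation: [-180.0, 0.0, 90.1]
force: [-1.8, -0.5, 2.4]
opening: 0.0003
[-2.99795612  1.01601002  2.76082297]
dz mm 6.9200454488272385 6.872620211095309 402
clock: 6.35
tool_pos: [0.485, 0.2183, 0.0933]
orientation: [180.0, -0.0, 90.1]
force: [-3.7, -0.6, 8.0]
opening: 0.0004
[-5.16034496 -0.06614821  7.82026856]
dz mm 8.379851128605232 10.232488872469476 402
dz mm 0.044963484787774455 1.8905826840372828 405
```

It rocks: the far end rose about 8 mm, a tip of roughly 0.05 rad, and the force is rising now that the end has bottomed. I'll ease off, hold, then release gently.

```bash
python3 -m pendant '[[[0,0,0.5,0,0,0],[0,0,0.5,0,0,0],[0,0,0.5,0,0,0],[0,0,0.5,0,0,0],[0,0,0.5,0,0,0]]]'
python3 -m pendant '[[[0,0,1,0,0,0],[0,0,2,0,0,0],[0,0,3,0,0,0],[0,0,4,0,0,0],[0,0,6,0,0,0],[0,0,20,0,0,0],[0,0,57,0,0,0]]]'
python3 -m pendant '[[[30,0,0,0,0,0],[60,0,0,0,0,0],[92,0,0,0,0,0],[92,0,0,0,0,0],[92,0,0,0,0,0]]]' -1
python3 -c "
from h import *
snap('scene','s6.png');snap('top','t6.png')"
python3 q.py s2 s6 .65 .68 .19 .25
sed -i "s/'t0','s0'/'t6','s6'/" m.py; python3 m.py
```

```text
clock: 7.02
tool_pos: [0.485, 0.2183, 0.0934]
orientation: [-180.0, 0.0, 90.1]
force: [-4.5, -0.3, 4.3]
opening: 0.0004
clock: 7.9
tool_pos: [0.4843, 0.2175, 0.1502]
orientation: [-179.9, 0.1, 90.1]
force: [1.1, 0.2, 0.3]
opening: 0.0005
clock: 8.52
tool_pos: [0.5768, 0.2181, 0.1506]
orientation: [-180.0, 0.0, 90.1]
force: [-0.3, -0.3, -0.0]
opening: 0.0447
dz mm -0.014505619864102481 5.445505283485152 402
t6 [ 242  126   23   67 1449] rect ((580.1627197265625, 81.66197204589844), (67.45480346679688, 216.05889892578125), 88.42688751220703) z 0.09314231063118217 quad sag@105mm -1.3390892317559866 slope -1.0406079486667619
t6 [ 286  128   22   68 1421] rect ((570.7402954101562, -52.44502639770508), (64.28813934326172, 217.82553100585938), 88.69126892089844) z 0.09317582061824314 quad sag@105mm -0.7287646423811518 slope -1.7625073469638497
t6 [197 160  23  34 718] rect ((523.1690673828125, 221.4941864013672), (68.69367218017578, 106.70561981201172), 88.16450500488281) z 0.09392117349568763 quad sag@105mm 7.168021662886002 slope -36.06016599550211
t6 tray ((398.94769287109375, 616.303710
[... 278 characters left out ...]
 0.09231726131209633 quad sag@105mm -0.2212260269637786 slope 1.582007905029592
s6 [ 262  217   37   88 2734] rect ((576.983154296875, 78.71420288085938), (65.76884460449219, 218.69497680664062), 88.42272186279297) z 0.09213091503424187 quad sag@105mm -0.07458856203753085 slope 2.4866724953204478
s6 [ 332  232   38   73 2184] rect ((594.95361328125, 218.08042907714844), (67.80376434326172, 179.2802276611328), 89.70520782470703) z 0.09269851245344352 quad sag@105mm 3.0974829543687097 slope 19.361375145503576
s6 tray ((535.364501953125, -388.42437744140625), (183.5909881591797, 272.4647216796875), 85.24919128417969) [[ 0.39708624 -0.48590485  0.0182384 ]
 [ 0.67569413 -0.28932709  0.03248246]]
```

View pics/s6.png

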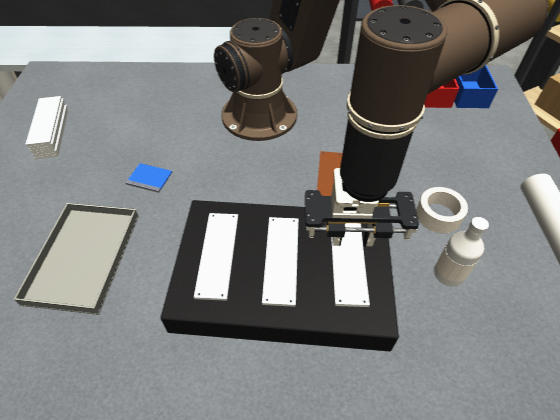

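The blank fell back level, and the open jaws straddle it at px (352,230). Next I'll lower to the grasp.

```bash
python3 -m pendant '[[[0,1,0,0,0,0],[0,1,0,0,0,0],[0,1,-25,0,0,0],[0,1,-45,0,0,0],[0,1,-55,0,0,0],[0,1,-60,0,0,0],[0,1,-63,0,0,0],[0,1,-63,0,0,0]]]'
python3 -m pendant '[[[0,0,0,0,0,0],[0,0,0,0,0,0],[0,0,0,0,0,0],[0,0,0,0,0,0],[0,0,0,0,0,0],[0,0,0,0,0,0]]]' 1
```

```text
clock: 9.62
tool_pos: [0.5773, 0.2194, 0.0877]
orientation: [180.0, -0.0, 90.1]
force: [-0.3, 0.1, 0.2]
opening: 0.0876
clock: 10.38
tool_pos: [0.5772, 0.2193, 0.0876]
orientation: [180.0, -0.0, 90.1]
force: [-0.6, -0.3, 2.6]
opening: 0.0635
```

```bash
python3 -m pendant '[[[0,0,5,0,0,0],[0,0,20,0,0,0],[0,0,45,0,0,0],[0,0,75,0,0,0],[0,0,100,0,0,0],[0,0,110,0,0,0],[0,0,110,0,0,0]]]'
python3 -m pendant '[[[-2,-30,0,0,0,0],[-5,-70,0,0,0,0],[-8,-120,0,0,0,0],[-11,-170,0,0,0,0],[-14,-220,0,0,0,-1],[-18,-270,0,0,0,-2],[-22,-320,0,0,0,-3],[-26,-370,0,0,0,-4],[-30,-420,0,0,0,-4.5],[-34,-470,0,0,0,-4.5]]]'
python3 -m pendant '[[[-3,-45,0,0,0,0],[-6,-85,0,0,0,0],[-9,-115,0,0,0,0],[-10,-130,0,0,0,0],[-10,-136,0,0,0,0],[-10,-136,0,0,0,0],[-10,-136,0,0,0,0]]]'
python3 -c "
from h import *
snap('scene','s7.png')"
```

```text
clock: 11.25
tool_pos: [0.5772, 0.2194, 0.198]
orientation: [179.9, -0.1, 90.1]
force: [-0.5, 0.1, -1.6]
opening: 0.0636
clock: 12.5
tool_pos: [0.5422, -0.2521, 0.196]
orientation: [-179.9, -0.0, 85.6]
force: [1.3, -0.1, -1.8]
opening: 0.0631
clock: 13.38
tool_pos: [0.5334, -0.3858, 0.1974]
orientation: [180.0, -0.0, 85.7]
force: [-0.4, 0.0, -0.7]
opening: 0.0634
```

View pics/s7.png

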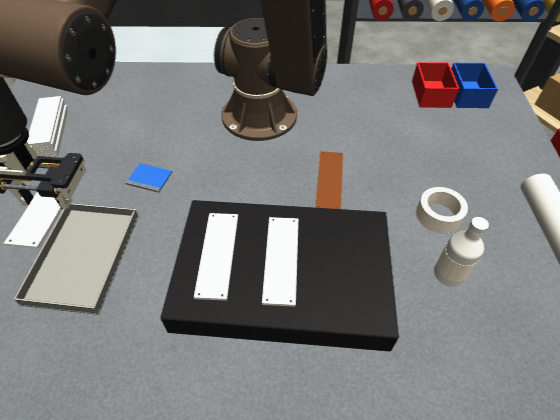

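The blank is held level above the tray at about px (35,220); the other two have not moved. Lowering now.

```bash
python3 -m pendant '[[[0,0,-40,0,0,0],[0,0,-85,0,0,0],[0,0,-130,0,0,0],[0,0,-160,0,0,0],[0,0,-176,0,0,0],[0,0,-184,0,0,0],[0,0,-188,0,0,0],[0,0,-188,0,0,0],[0,0,-188,0,0,0]]]'
python3 -m pendant '[[[0,0,-1,0,0,0],[0,0,-2,0,0,0],[0,0,-2,0,0,0],[0,0,-2,0,0,0]]]'
python3 -m pendant '[[[0,0,-0.7,0,0,0],[0,0,-0.7,0,0,0],[0,0,-0.7,0,0,0]]]'
```

```text
clock: 14.55
tool_pos: [0.5337, -0.387, 0.0103]
orientation: [179.9, 0.0, 85.6]
force: [0.5, 0.2, -0.4]
opening: 0.0636
clock: 15.05
tool_pos: [0.5331, -0.3867, 0.0073]
orientation: [-180.0, -0.0, 85.6]
force: [-0.4, -0.2, -1.4]
opening: 0.0636
clock: 15.42
tool_pos: [0.5331, -0.3867, 0.0067]
orientation: [-180.0, -0.0, 85.6]
force: [0.2, 0.2, -0.9]
opening: 0.0634
```

```bash
python3 -m pendant '[[[0,0,-0.5,0,0,0],[0,0,-0.5,0,0,0],[0,0,-0.5,0,0,0]]]'
python3 -m pendant '[[[0,0,-0.3,0,0,0],[0,0,-0.3,0,0,0],[0,0,-0.3,0,0,0]]]'
```

```text
clock: 15.8
tool_pos: [0.5332, -0.3867, 0.0066]
orientation: [180.0, 0.0, 85.6]
force: [-1.5, 1.7, 5.8]
opening: 0.0633
clock: 16.18
tool_pos: [0.5331, -0.3867, 0.0066]
orientation: [180.0, 0.0, 85.6]
force: [-1.7, 2.2, 7.3]
opening: 0.0635
```

It's on the floor. I'll release it, rise and check.

```bash
python3 -m pendant '[[[0,0,0.5,0,0,0],[0,0,0.5,0,0,0],[0,0,0.5,0,0,0],[0,0,0.5,0,0,0],[0,0,0.5,0,0,0],[0,0,0.5,0,0,0],[0,0,0.5,0,0,0],[0,0,0.5,0,0,0]]]' -1
python3 -m pendant '[[[0,0,10,0,0,0],[0,0,30,0,0,0],[0,0,70,0,0,0],[0,0,120,0,0,0],[0,0,170,0,0,0],[0,0,220,0,0,0],[-20,-40,230,0,0,0],[-60,-80,230,0,0,0],[-90,-120,230,0,0,0],[-120,-160,230,0,0,0]]]'
python3 -m pendant '[[[-40,-30,0,0,0,0],[-80,-60,0,0,0,0],[-80,-60,0,0,0,0],[-80,-60,0,0,0,0],[-80,-60,0,0,0,0]]]'
sed -i "s/'t6','s6'/'t8','s8'/;s/>.07)&/>.005)\&/" m.py
python3 -c "
from h import *
snap('scene','s8.png');snap('top','t8.png');print(get_obs()['force'])";python3 m.py
```

```text
clock: 17.18
tool_pos: [0.5331, -0.3867, 0.0064]
orientation: [-180.0, -0.0, 85.6]
force: [-1.2, 0.3, 0.3]
opening: 0.0877
clock: 18.42
tool_pos: [0.412, -0.5478, 0.2376]
orientation: [179.9, 0.0, 85.6]
force: [0.0, 0.3, -0.0]
opening: 0.0875
clock: 19.05
tool_pos: [0.334, -0.6062, 0.2368]
orientation: [180.0, 0.0, 85.7]
force: [-0.1, -0.0, -0.5]
opening: 0.088
[-0.22173243  0.28908338 -0.18999968]
t8 [  35   95   22  159 3128] rect ((560.5484008789062, 743.54345703125), (529.3777465820312, 88.65309143066406), 2.686889886856079) z 0.0653892342589747 quad sag@105mm 0.01785640452163655 slope 0.47650205028975756
t8 [ 242  126   23   67 1454] rect ((580.1656494140625, 81.59550476074219), (67.36347961425781, 214.94244384765625), 88.4807357788086) z 0.0930357525681742 quad sag@105mm -1.231004913641766 slope -2.0096269467842958
t8 [ 286  128   22   68 1426] rect ((571.3548583984375, -52.38449478149414), (64.65605163574219, 217.64532470703125), 88.8202133178711) z 0.09356752103322707 quad sag@105mm -1.206247540319619 slope -0.6902360181666456
t8 [ 370  138   56   82 2542] rect ((528.87713623
[... 1789 characters left out ...]
9718232326556 quad sag@105mm -0.17274957335910374 slope 1.8512928687451566
s8 [  48  216   62   80 2198] rect ((528.3656005859375, -397.39593505859375), (83.17864227294922, 223.7263641357422), 85.02520751953125) z 0.012582971038145596 quad sag@105mm 2.8073960375684184 slope 7.0644551808398255
s8 [ 262  217   37   88 2729] rect ((577.5402221679688, 78.62364196777344), (65.9307632446289, 217.58302307128906), 88.42112731933594) z 0.09221669290848666 quad sag@105mm -0.1871449260607801 slope 1.241605225550652
s8 tray ((535.3596801757812, -388.02325439453125), (183.54364013671875, 272.20281982421875), 85.11809539794922) [[ 0.39671322 -0.48657077  0.01813535]
 [ 0.67576606 -0.28941849  0.03227755]]
```

View pics/s8.png

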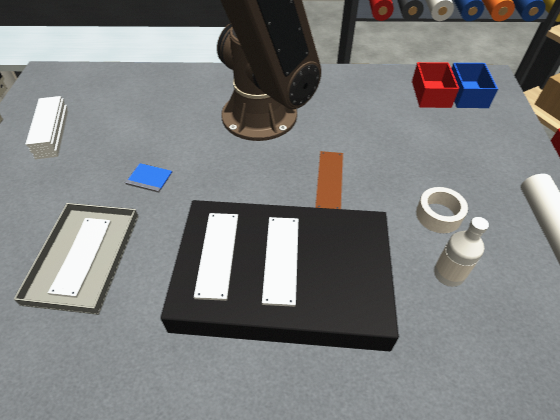

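The blank lies flat in the middle of the tray at px (80,256). The two flat blanks and the bystanders haven't moved, and the robot is clear.

```bash
python3 -c "
from plant import *
print(close_job())"
```

```text
the job is handed in; nothing more can be done
None
```

The bowed blank was the one nearest the cleaner bottle, at y ≈ +0.22 m. It now lies flat and released near the middle of the reject tray, and I handed the job in at about 19 s; no verdict was reported.

- **Finding it:** The camera depth already showed this blank sagging 2–3 mm, so I pressed it first. It rocked: the far end rose about 8 mm, a tip of roughly 0.05 rad, and I held it for over a second. The highest reading I took was 8 N, against the 25 N limit. It fell back level when released. I did not press the other two; both looked flat in the depth images.
- **Moving it:** I gripped it across the middle, with the jaws reading 63.5 mm. I lowered it while still held until the tray floor pushed back with 6–7 N, then opened the jaws and withdrew.
- **Last checks:** The measured centre is within about 10 mm of the tray's. The flat blanks are within about 1 mm of where they started. The tape, cleaner bottle and squeegee look unmoved in the picture, and the force on the tool is near zero. The two cameras disagreed by up to 4 mm on some positions. No check failed.

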